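# Lengthen the ham stand by one hole

### The arm

A 7-joint arm with a two-finger parallel gripper is mounted at the origin on the work surface. World frame = base frame: x ahead of the robot, y to its left, z up, the work surface at z = 0. Lengths are in m, angles in rad, forces in N, time in s.
With the tool pointing down it reaches from about 0.4 to 0.875 m from the base axis. Payload 6.5 kg.
Tool frame: the origin (TCP) lies midway between the tips of the shut fingers; the grasp point (between the pads) lies 19 mm behind it; z points along the fingers, x is the direction in which the jaws open and shut, and the axes are right-handed (so a half turn about z gives the same grasp; the last joint's range is limited). The gripper opens to 85 mm and grips with 20 to 120 N. Pads are 22 mm wide; open, the fingers measure 114 mm over their backs; the gripper's body (76 mm by 85 mm) begins 54 mm behind the grasp point. The pads swing forward as they close: fully open they stand 13 mm farther back than shut.
Start: joints at [1.063, 0.536, -0.004, 1.538, 0.003, 1.067, -0.071], TCP at [0.278, -0.588, 0.231] pointing down, gripper open.
Joint ranges: [-2.7, 2.7], [-0.37, 2.16], [-1.27, 1.26], [0.24, 2.4], [-1.31, 4.45], [0.19, 1.91], [-2.76, 2.76]. Speed limits (rad/s): [2.39, 2.39, 3.14, 3.14, 3.14, 3.14, 3.14].

### API

Orientations are given as a unit quaternion [w, x, y, z].
In Python, from bench import manip gives the robot as it stands.
- The arm moves only by the tool play_rows, never from a script. Its argument "commands" is one flat list of numbers, 7 for each row, row after row: the opening in per cent of the stroke, from 0 (shut) to 100 (fully open), then the shift along the tool's x, y, z in mm, then the turn, a rotation vector about the tool's x, y, z in rad. A call has 1 to 8 rows; each row is the pose to reach, as a shift and turn from the pose commanded when the call began, along the tool's axes at that moment; what a row does not reach only later rows make up. A row lasts 1/10 s, in which the tool goes at most 50 mm and 8.59 degrees, less where a joint would pass 70% of its speed; a pose out of reach is approached as far as the arm can. A call with a gripper value outside its range is refused whole. The fingers move at their own pace and stop on an object; "squeeze" is the grip in N (left out, the last holds). Time passes only in rows, so rows that repeat a pose let the fingers close. It gives the time, the measured TCP pose, the force and the opening at its end, in the units of the state.
- manip.read_state(): the state, without advancing time (a new reading comes with each control period).
- manip.snapshot(name): name is "scene" or "top" or "wrist"; returns a dict with "frame" (384x512x3 uint8, blue, green, red), "camera_matrix" (3x3 intrinsics, pixels), "D" ([k1, k2, p1, p2, k3] as OpenCV has them; the pictures are not rectified), "R" (3x3) and "t" (3): a world point X has camera coordinates R X + t. Camera axes: x right, y down, z forward; pixel columns grow to the right and rows downward; lengths in m; the calibration is good to about 2 mm. A picture is of the moment at which its call begins. There is no depth.
- manip.sign_off(): hands the job in, once; it reports no verdict.
Trained networks look in a picture, given as the dict that the camera call returned (one of the last four; its "shot" number tells which), for a name from the list of things; names that differ only in an ending like _2 or _b are one class to them, and where a whole thing is asked for, a point or a joint stands for the part that bears it (a point fixed in the world has none). Each returns a list of dicts, best first, with "conf" (0 to 1); they miss things now and then, are a little off and sometimes report something else, mostly with a low value. They report only what shows in the picture. A call takes as long as a camera call.
- manip.recognise(target, picture): "point" ([column, row] in pixels, amid what is visible of it).
- manip.place_of(target, picture): "point" ([column, row] in pixels: a listed point, or the origin of a listed thing).
The state is a dict: "time": time; "joint_positions": joint angles; "joint_vel": joint speeds; "joint_torque": joint torques, N m; "eef_pos": TCP position; "ee_rot": TCP orientation; "contact_force": force on the tool from outside, world axes, zero at the start; "ft_torque": the same for the moment, N m; "finger_gap": finger opening in m.
Only numpy, scipy, OpenCV 4.12 (cv2) and the standard library are available. Lean on these libraries where they do the work, as an engineer would, in place of code of your own. Each camera call takes 0.05 s, during which the arm holds its last target. There are 200 camera calls.

### The job

A longer ham is going on the ham stand: pull up the black lock knob, slide the tube section with the spiked ham rest one hole further away from the hoof post, and let the lock pin go fully home in that hole. Leave the jar, bottle and knife where they are. The job finishes while you are still gripping the lock knob, with its pin home: do not let go.

Things in the scene. Friction and masses are not known exactly. Their poses are not given: they have to be found in the camera images.
- stand: Ham stand, fixed: wooden board 190 x 540 mm, top 30 mm above the counter, with a square aluminium tube (spine) 28 x 28 x 470 mm along it, top face at 70 mm; 11 mm round holes in that face every 40 mm. Origin: on the counter under the board's middle. z up; y runs along the spine towards the hoof post, so -y is outward, away from the post.
- hoof_ring (a point): Centre of the steel ring (95 mm across) on top of the hoof post, 272 mm above the counter. The post, two steel straps, rises from the stand's y = +221 mm and leans out to y = +266 mm at the ring; 350 mm tall in all. The small black wing of the clamp screw on the ring is not the lock knob and has no part in the job.
- ham_rest (a joint): Slide of the outer tube section along the spine, m: a steel sleeve 36 x 36 x 185 mm, top face 74 mm up, about 0.9 kg, 3 N friction; lock knob near its end towards the post, spiked rest at the other. 0 = its present hole, at the start; grows outward, away from the post (stand's -y). Holes at -0.080, -0.040, 0, 0.040, 0.080: wanted 0.040. Pin play in a hole 1 mm either way. Range +-0.085.
- rest_plate (a point): Middle of the spiked steel plate of the ham rest on the sliding section, 90 mm above the counter, 128 mm outward of the knob's axis; with its raised wings 64 mm along the spine, 126 mm across it, up to 115 mm above the counter.
- lock_knob (a joint): Lift of the spring lock plunger on the section, m: 0 = pin fully home, 0.014 = upper stop. A spring pushes it down with 4 N at home, 10 N at the stop. The 9 mm pin with a round nose reaches 9 mm into the spine: clear of the hole from 0.009. Let down between holes it rides on the spine's top face and drops in when it comes over a hole.
- knob (a point): Middle of the black round lock knob, 30 mm diameter, 24 mm high, axis vertical, 109 mm above the counter with the pin home (top 121, underside 97 mm). Under it a thinner steel barrel; down to the sleeve's top (74 mm) nothing is wider than 25 mm. It goes along with the section and rises when pulled. At the start it stands 40 mm from the stand's origin towards the post.
- salt_jar: White ceramic salt jar with a wooden lid, 72 mm in diameter, 95 mm high, beyond the stand. Origin under its centre. To be left alone.
- spice_bottle: Amber glass spice bottle, 44 mm in diameter, 105 mm high, beyond the stand. Origin under its centre. To be left alone.
- ham_knife: Ham knife lying on the counter on the robot's side of the stand, 338 mm long along its y axis (black handle towards +y), 16 mm high. Origin on the counter near its middle. To be left alone.

How it is judged:
By the outcome, as a careful person would: the job done as asked, in the order asked, and still so for the second after the job is handed in, while the arm keeps its last pose, push and grip.
It also fails if it takes over 35 s, if anything falls off the work surface, if the arm or the gripper's body presses on something with over 40 N, if the wrist force passes 120 N, or if a joint passes its speed limit or range.

## Working session

There is one attempt and no reset: what is moved stays moved. The work goes in short steps, Python scripts to look and compute and a tool call to move; the robot and the scene stay as the last step left them, time stands still between calls to the robot, and variables do not carry over. Pictures are saved under pics/ and viewed, about 8 in all and at most 12, crops included, and the job is handed in when it is done.

Besides the shell and the picture viewer there is one more tool, called as a command line: name --argument value ..., lists and objects as JSON in quotes. play_rows: Moves the arm, as the interface text tells. Its arguments: {"type":"object","properties":{"commands":{"type":"array"},"squeeze":{"type":"number"}},"required":["commands"]}

```bash
mkdir -p pics; cat > h.py <<'E'
from bench import manip
import numpy as np, cv2
from scipy.spatial.transform import Rotation as Rn
def ray(p,s):
    u=cv2.undistortPoints(np.array([[p]],float),s["camera_matrix"],s["D"])[0,0]
    R=np.array(s["R"]);t=np.array(s["t"]).ravel()
    return -R.T@t, R.T@np.array([u[0],u[1],1])
def onz(p,s,z):
    c,d=ray(p,s); return c+d*(z-c[2])/d[2]
def tri(obs):
    A=np.zeros((3,3));b=np.zeros(3)
    for p,s in obs:
        c,d=ray(p,s);d=d/np.linalg.norm(d);P=np.eye(3)-np.outer(d,d);A+=P;b+=P@c
    return np.linalg.solve(A,b)
def rot():
    s=manip.read_state();q=s["ee_rot"];return Rn.from_quat([q[1],q[2],q[3],q[0]]).as_matrix(),np.array(s["eef_pos"])
E
python3 - <<'E'
from h import *
np.set_printoptions(precision=4,suppress=True)
Z=dict(stand=0,knob=.109,rest_plate=.09,hoof_ring=.272,salt_jar=0,spice_bottle=0,ham_knife=0)
S={n:manip.snapshot(n) for n in("scene","top")}
for n,s in S.items(): 
    cv2.imwrite(f"pics/{n}0.png",s["frame"])
    for k,z in Z.items():
        r=manip.place_of(k,s)
        for d in r[:2]: print(n,k,np.round(d["point"],1),round(d["conf"],2),onz(d["point"],s,z))
print(rot(),manip.read_state()["time"])
f=np.hstack([s["frame"] for s in S.values()]);
E
```

```text
scene stand [209.7 254.6] 0.8 [ 0.5817 -0.0444  0.    ]
scene knob [223.9 232.3] 0.5 [ 0.6082 -0.0124  0.109 ]
scene rest_plate [171.6 227.6] 0.57 [ 0.5353 -0.1177  0.09  ]
scene hoof_ring [333.1 195.1] 0.84 [0.7208 0.1837 0.272 ]
scene hoof_ring [153.3 306.7] 0.18 [ 0.8235 -0.2088  0.272 ]
scene salt_jar [150.8 309.7] 0.66 [ 0.6737 -0.2184  0.    ]
scene spice_bottle [210.2 319.5] 0.76 [ 0.7471 -0.1009  0.    ]
scene ham_knife [227.5 212.5] 0.89 [0.472 0.044 0.   ]
top stand [295.  195.4] 0.83 [ 0.5843 -0.0394  0.    ]
top knob [287.5 185.2] 0.63 [ 0.6005 -0.0108  0.109 ]
top rest_plate [323.5 207.8] 0.86 [ 0.5417 -0.1114  0.09  ]
top rest_plate [355.1 167.8] 0.49 [ 0.6542 -0.2002  0.09  ]
top hoof_ring [207.9 125.9] 0.93 [0.7226 0.1924 0.272 ]
top salt_jar [356.4 168.2] 0.82 [ 0.6678 -0.222   0.    ]
top spice_bottle [313.1 144.8] 0.74 [ 0.7363 -0.0928  0.    ]
top ham_knife [268.6 236.2] 0.88 [0.464  0.0366 0.    ]
top ham_knife [355.2 168.5] 0.66 [ 0.6668 -0.2184  0.    ]
(array([[ 0.4276, -0.904 , -0.    ],
       [-0.904 , -0.4276, -0.    ],
       [ 0.    ,  0.0001, -1.    ]]), array([ 0.2779, -0.5876,  0.2313])) 0.8
```

View pics/scene0.png

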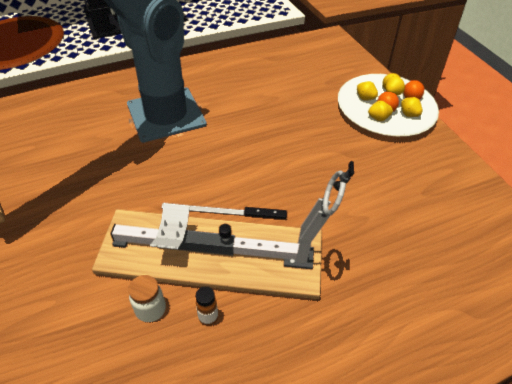

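View pics/top0.png

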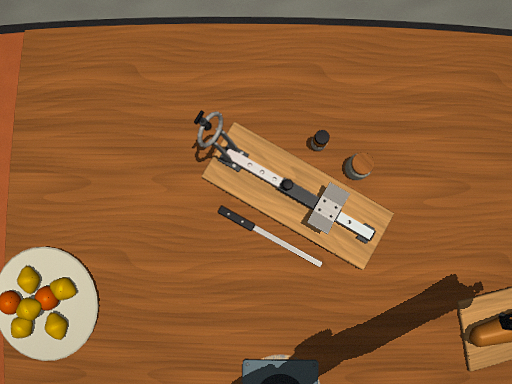

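The scene shows the stand turned about 59° to world x, with the knob near pixel (225,231) in the scene view and (288,185) in the top view. Network points agree with both pictures, apart from the low-confidence extras on the jar. I'll go above the knob with the jaws along the spine.

play_rows --commands '[100, -193, -272, 10, 0, 0, -1.08, 100, -193, -272, 10, 0, 0, -1.08, 100, -386, -543, 20, 0, 0, -2.16, 100, -386, -543, 20, 0, 0, -2.16, 100, -386, -543, 20, 0, 0, -2.16, 100, -386, -543, 20, 0, 0, -2.16, 100, -386, -543, 20, 0, 0, -2.16, 100, -386, -543, 20, 0, 0, -2.16]'

```text
time: 1.6
eef_pos: [0.4742, -0.2372, 0.2196]
ee_rot: [0.0, 0.999, 0.038, 0.0]
contact_force: [0.6, -0.2, -0.1]
finger_gap: 0.0855
```

play_rows --commands '[100, 147, -220, 8, 0, 0, -0.957, 100, 147, -220, 8, 0, 0, -0.957, 100, 147, -220, 8, 0, 0, -0.957, 100, 147, -220, 8, 0, 0, -0.957, 100, 147, -220, 8, 0, 0, -0.957, 100, 147, -220, 8, 0, 0, -0.957, 100, 147, -220, 8, 0, 0, -0.957, 100, 147, -220, 8, 0, 0, -0.957]'

```text
time: 2.4
eef_pos: [0.6046, -0.0084, 0.211]
ee_rot: [-0.0, 0.87, 0.492, -0.0]
contact_force: [0.1, -0.5, 0.2]
finger_gap: 0.0851
```

```bash
cat > look.py <<'E'
from h import *
import sys
np.set_printoptions(precision=4,suppress=True)
n=sys.argv[1]
S={k:manip.snapshot(k) for k in("wrist","scene","top")}
for c,s in S.items():
    cv2.imwrite(f"pics/{c}_{n}.png",s["frame"])
    for k,z in dict(knob=.109,rest_plate=.09,hoof_ring=.272,stand=0).items():
        for d in manip.place_of(k,s)[:1]: print(c,k,np.round(d["point"],1),round(d["conf"],2),onz(d["point"],s,z))
R,p=rot();st=manip.read_state();print(R,p,st["contact_force"],st["finger_gap"],st["time"],st["joint_positions"])
E
python3 look.py a
```

```text
wrist knob [255.4 186.7] 0.67 [ 0.6036 -0.0085  0.109 ]
wrist rest_plate [127.5 186.1] 0.6 [ 0.5429 -0.1205  0.09  ]
wrist stand [223.3 159.9] 0.66 [ 0.5828 -0.0442  0.    ]
scene knob [224.7 232.6] 0.7 [ 0.6097 -0.0111  0.109 ]
scene rest_plate [171.  231.4] 0.73 [ 0.5456 -0.1221  0.09  ]
scene hoof_ring [331.1 197.5] 0.63 [0.7249 0.1768 0.272 ]
scene stand [210.  255.2] 0.63 [ 0.5837 -0.0443  0.    ]
top knob [287.9 183.4] 0.54 [ 0.6054 -0.0119  0.109 ]
top hoof_ring [209.8 129.3] 0.91 [0.7141 0.1875 0.272 ]
top stand [298.  195.5] 0.78 [ 0.5841 -0.0482  0.    ]
[[ 0.5165  0.8563 -0.    ]
 [ 0.8563 -0.5165 -0.    ]
 [-0.     -0.     -1.    ]] [ 0.6045 -0.009   0.2113] [-0.5985 -0.3552  0.6794] 0.08520811294788905 3.15 [ 0.3864  0.5595 -0.6263  1.655   0.3674  1.0475  0.6743]
```

View pics/wrist_a.png

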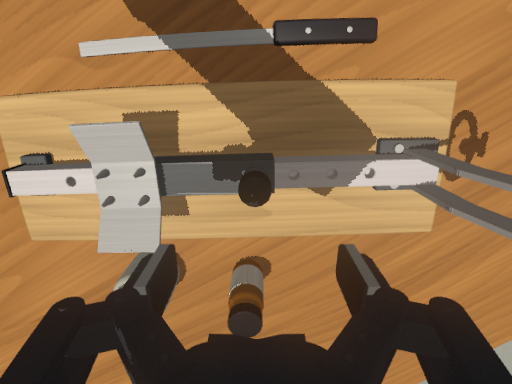

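The wrist picture shows the knob at (255,187), holes on the spine at (71,181) to (370,174), and the jaws symmetric about the knob.

```bash
cat > q.py <<'E'
from h import *
np.set_printoptions(precision=4,suppress=True)
s=manip.snapshot("wrist")
g=cv2.cvtColor(s["frame"],cv2.COLOR_BGR2GRAY)
R,p=rot()
P=[]
for c in((71,181),(332,174),(370,174)):
    x,y=c;w=g[y-12:y+13,x-12:x+13].astype(float)
    m=(w<np.median(w)-25);ii=np.argwhere(m)
    print(c,m.sum(),ii.mean(0)-12)
    X=onz(c,s,.07);P.append(X);print(X)
d=P[1]-P[0];print("angle",np.degrees(np.arctan2(d[1],d[0])), np.degrees(np.arctan2(R[1,0],R[0,0])),[np.linalg.norm(a-P[0]) for a in P])
k=onz((255.4,186.7),s,.109);print(k,"tool shift",R.T@(k-p))
E
python3 q.py
```

```text
(71, 181) 103 [-1.3398 -0.699 ]
[ 0.506  -0.1835  0.07  ]
(332, 174) 0 [nan nan]
[0.644  0.0597 0.07  ]
(370, 174) 193 [-1.7358 -2.8446]
[0.6648 0.0944 0.07  ]
angle 60.43345716707758 58.90084961754161 [np.float64(0.0), np.float64(0.27966881301025415), np.float64(0.3201093609616376)]
[ 0.6035 -0.0092  0.109 ] tool shift [-0.0006 -0.0007  0.1023]q.py:10: RuntimeWarning: Mean of empty slice.
  print(c,m.sum(),ii.mean(0)-12)
  ret = um.true_divide(
```

Holes come out at exact 40 mm multiples and the spine at 60.4°. Descending with a 1.5° turn.

play_rows --commands '[100, -0.5, 0, 40, 0, 0, -0.026, 100, -0.5, 0, 80, 0, 0, -0.026, 100, -0.5, 0, 105, 0, 0, -0.026, 100, -0.5, 0, 124, 0, 0, -0.026, 100, -0.5, 0, 124, 0, 0, -0.026]' --squeeze 70

```text
time: 3.7
eef_pos: [0.6021, -0.0096, 0.0846]
ee_rot: [-0.001, 0.864, 0.503, -0.002]
contact_force: [-1.2, 0.1, -0.1]
finger_gap: 0.0852
```

play_rows --commands '[40, 0, 0, 0, 0, 0, 0, 40, 0, 0, 0, 0, 0, 0, 0, 0, 0, 0, 0, 0, 0, 0, 0, 0, 0, 0, 0, 0, 0, 0, 0, 0, 0, 0, 0, 0, 0, 0, 0, 0, 0, 0]'

```text
time: 4.3
eef_pos: [0.6049, -0.0095, 0.0886]
ee_rot: [0.001, 0.864, 0.503, 0.001]
contact_force: [-1.6, -0.4, 6.4]
finger_gap: 0.0284
```

```bash
python3 look.py b
```

```text
wrist knob [257.1 264.6] 0.97 [ 0.6046 -0.0087  0.109 ]
wrist rest_plate [ 40.2 244.1] 0.97 [ 0.5418 -0.1211  0.09  ]
wrist stand [209.6 189.3] 0.63 [ 0.5826 -0.0431  0.    ]
scene rest_plate [172.3 226.6] 0.62 [ 0.5331 -0.1153  0.09  ]
scene hoof_ring [333.5 196.9] 0.7 [0.7253 0.182  0.272 ]
scene stand [210.  253.4] 0.59 [ 0.5786 -0.0425  0.    ]
top hoof_ring [210.4 125.8] 0.55 [0.7229 0.1863 0.272 ]
top stand [294.4 195.2] 0.74 [ 0.5848 -0.0376  0.    ]
[[ 0.4943  0.8693  0.0014]
 [ 0.8693 -0.4943 -0.0005]
 [ 0.0002  0.0015 -1.    ]] [ 0.6048 -0.0096  0.0885] [-1.181   0.5459  5.2798] 0.028594921784473662 5.05 [ 0.3354  0.7122 -0.5548  1.7339  0.4843  0.8342  0.6114]
```

View pics/wrist_b.png

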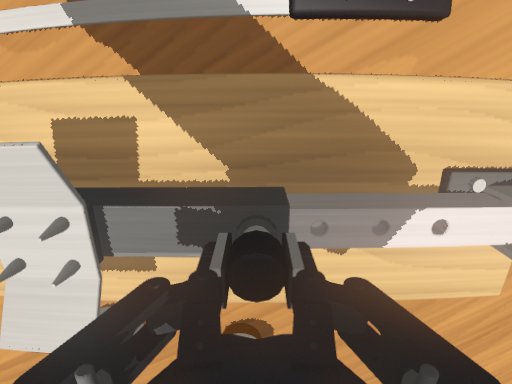

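Knob held at (257,265) between the pads, gap 28.6 mm. Lift.

play_rows --commands '[0, 0, 0, -4, 0, 0, 0, 0, 0, 0, -8, 0, 0, 0, 0, 0, 0, -11, 0, 0, 0, 0, 0, 0, -13, 0, 0, 0, 0, 0, 0, -13, 0, 0, 0, 0, 0, 0, -13, 0, 0, 0]'

```text
time: 5.65
eef_pos: [0.6047, -0.0095, 0.1002]
ee_rot: [0.0, 0.864, 0.503, 0.0]
contact_force: [5.5, 1.3, -9.7]
finger_gap: 0.0284
```

Lifted 11.7 mm with about 9.7 N, which matches the spring. Now slide outward (tool -x).

play_rows --commands '[0, -3, 0, 0, 0, 0, 0, 0, -10, 0, 0, 0, 0, 0, 0, -18, 0, 0, 0, 0, 0, 0, -26, 0, 0, 0, 0, 0, 0, -33, 0, 0, 0, 0, 0, 0, -38, 0, 0, 0, 0, 0, 0, -40, 0, 0, 0, 0, 0, 0, -40, 0, 0, 0, 0]'

```text
invalid input
```

```bash
python3 look.py c; python3 -c "
import numpy as np;from h import *;R,p=rot();print(R.T@(p-np.array([.6047,-.0095,.1002])))"
```

```text
wrist knob [256.6 264.8] 0.58 [ 0.6113 -0.0129  0.109 ]
wrist rest_plate [ 55.  236.1] 0.96 [ 0.543  -0.1202  0.09  ]
wrist hoof_ring [ 52.5 234.1] 0.54 [0.5307 0.0609 0.272 ]
wrist stand [209.8 187. ] 0.64 [ 0.5831 -0.0454  0.    ]
scene knob [222.4 230.2] 0.49 [ 0.6013 -0.0136  0.109 ]
scene rest_plate [208.5 319.4] 0.31 [ 0.7894 -0.1137  0.09  ]
scene hoof_ring [332.7 196. ] 0.68 [0.7226 0.1817 0.272 ]
scene stand [210.3 255.6] 0.78 [ 0.5851 -0.044   0.    ]
top knob [264.5 235.1] 0.53 [0.4646 0.05   0.109 ]
top hoof_ring [208.9 125.9] 0.88 [0.7226 0.19   0.272 ]
top stand [296.3 195.4] 0.77 [ 0.5843 -0.0432  0.    ]
[[ 0.4942  0.8694  0.0008]
 [ 0.8694 -0.4942  0.0002]
 [ 0.0006  0.0006 -1.    ]] [ 0.6046 -0.0095  0.1001] [ 5.8583  0.1257 -9.3439] 0.02825533128950442 6.4 [ 0.3421  0.6967 -0.564   1.7292  0.4723  0.8539  0.6208]
[-1.75619640e-05 -6.20726128e-05  1.18918241e-04]
```

View pics/wrist_c.png

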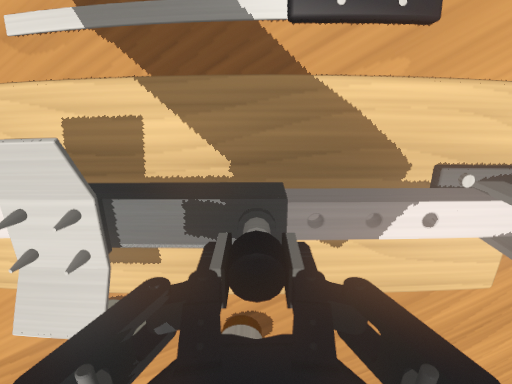

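The last call was refused because the row count was off. The picture shows the knob still held and lifted, with its steel stem visible at (256,225), and the section unmoved. Sending it again.

play_rows --commands '[0, -3, 0, 0, 0, 0, 0, 0, -10, 0, 0, 0, 0, 0, 0, -18, 0, 0, 0, 0, 0, 0, -26, 0, 0, 0, 0, 0, 0, -33, 0, 0, 0, 0, 0, 0, -38, 0, 0, 0, 0, 0, 0, -40, 0, 0, 0, 0, 0, 0, -40, 0, 0, 0, 0, 0]'

```text
time: 7.2
eef_pos: [0.5847, -0.0448, 0.1001]
ee_rot: [0.0, 0.864, 0.503, 0.0]
contact_force: [6.0, -1.3, -9.5]
finger_gap: 0.0283
```

```bash
python3 look.py d; python3 -c "
import numpy as np;from h import *;R,p=rot();print(R.T@(p-np.array([.6047,-.0095,.1002])), R.T@np.array(manip.read_state()['contact_force']))"
```

```text
wrist knob [256.7 264.8] 0.96 [ 0.5914 -0.0482  0.109 ]
wrist rest_plate [ 55.  235.1] 0.69 [ 0.5225 -0.1551  0.09  ]
wrist stand [252.8 185.2] 0.88 [ 0.5808 -0.0461  0.    ]
scene knob [203.8 225.9] 0.66 [ 0.5734 -0.0491  0.109 ]
scene rest_plate [152.  227.3] 0.88 [ 0.5171 -0.1605  0.09  ]
scene hoof_ring [332.7 197.8] 0.77 [0.7268 0.1794 0.272 ]
scene stand [212.5 253.5] 0.73 [ 0.5812 -0.0369  0.    ]
top hoof_ring [208.8 127.9] 0.89 [0.7176 0.1901 0.272 ]
top stand [295.9 192.9] 0.62 [ 0.5917 -0.042   0.    ]
[[ 0.4945  0.8692  0.0004]
 [ 0.8692 -0.4945 -0.0006]
 [-0.0003  0.0006 -1.    ]] [ 0.5847 -0.0449  0.1001] [ 5.7261 -1.0415 -9.4156] 0.028204922114246002 7.95 [ 0.4111  0.6716 -0.5668  1.7782  0.4707  0.8298  0.6718]
[-0.04061142  0.00011496  0.00013462] [1.92881622 5.48630453 9.41841851]
```

View pics/wrist_d.png

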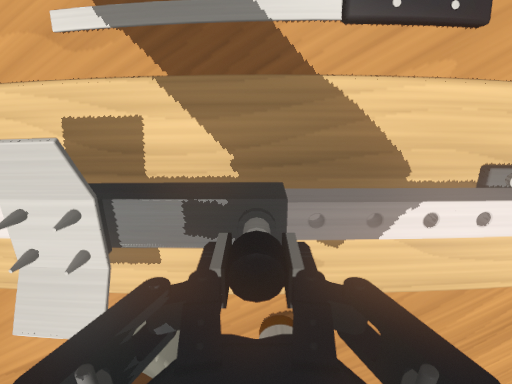

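The section has moved 40.6 mm and one more hole shows at (484,219) on the post side. Letting the pin down, with a 0.6 mm correction.

play_rows --commands '[0, 0.6, 0, 3, 0, 0, 0, 0, 0.6, 0, 6, 0, 0, 0, 0, 0.6, 0, 9, 0, 0, 0, 0, 0.6, 0, 11, 0, 0, 0, 0, 0.6, 0, 13, 0, 0, 0, 0, 0.6, 0, 13, 0, 0, 0]'

```text
time: 8.55
eef_pos: [0.5854, -0.0439, 0.0886]
ee_rot: [0.001, 0.864, 0.503, 0.0]
contact_force: [-0.1, -2.3, 5.5]
finger_gap: 0.0281
```

```bash
python3 -c "
import numpy as np;from h import *;R,p=rot();s=manip.read_state();print(R.T@(p-np.array([.6048,-.0096,.0885])), R.T@np.array(s['contact_force']),s['finger_gap'],s['time'])"
```

```text
[-3.93673080e-02  7.53370290e-05 -3.99333982e-05] [-2.06962551  1.03757408 -5.52427617] 0.028073009331401742 8.55
```

Height (88.5 mm) and force (5.5 N) are the same as at the original home grasp. One last look plus a small tug to check the lock.

play_rows --commands '[0, -2, 0, 0, 0, 0, 0, 0, -4, 0, 0, 0, 0, 0, 0, -4, 0, 0, 0, 0, 0]'

```text
time: 8.85
eef_pos: [0.5844, -0.0457, 0.0886]
ee_rot: [0.0, 0.864, 0.503, 0.002]
contact_force: [3.3, 3.1, 5.9]
finger_gap: 0.0283
```

play_rows --commands '[0, 2, 0, 0, 0, 0, 0, 0, 4, 0, 0.5, 0, 0, 0, 0, 4, 0, 0.5, 0, 0, 0, 0, 4, 0, 0.5, 0, 0, 0]'

```text
time: 9.25
eef_pos: [0.5854, -0.0439, 0.0885]
ee_rot: [0.001, 0.864, 0.503, 0.0]
contact_force: [-0.1, -0.2, 14.6]
finger_gap: 0.0282
```

```bash
python3 look.py e; python3 -c "
import numpy as np;from h import *;R,p=rot();s=manip.read_state();print(R.T@(p-np.array([.6048,-.0096,.0885])), R.T@np.array(s['contact_force']),s['finger_gap'],s['time'])
a=cv2.imread('pics/wrist_e.png');b=cv2.imread('pics/scene_e.png')[170:340,80:360];b=cv2.resize(b,None,fx=1.4,fy=384/170)
cv2.imwrite('pics/e2.png',cv2.resize(np.hstack([a[:,:400],b]),(792,384)))"
```

```text
wrist knob [256.1 265.6] 0.6 [ 0.5854 -0.0438  0.109 ]
wrist rest_plate [ 41.3 245.2] 0.76 [ 0.5233 -0.1553  0.09  ]
wrist stand [253.1 191.4] 0.97 [ 0.5833 -0.0457  0.    ]
scene knob [206.6 231.5] 0.48 [ 0.5912 -0.0483  0.109 ]
scene rest_plate [153.2 225. ] 0.62 [ 0.5115 -0.1561  0.09  ]
scene hoof_ring [334.9 194.9] 0.64 [0.7217 0.1873 0.272 ]
scene stand [212.  254.6] 0.63 [ 0.5838 -0.0391  0.    ]
top rest_plate [357.3 170.3] 0.43 [ 0.6473 -0.2063  0.09  ]
top hoof_ring [207.1 127.5] 0.71 [0.7186 0.1942 0.272 ]
top stand [296.9 196.7] 0.8 [ 0.5805 -0.045   0.    ]
[[ 0.4941  0.8694  0.0013]
 [ 0.8694 -0.4941 -0.0011]
 [-0.0003  0.0017 -1.    ]] [ 0.5854 -0.0439  0.0885] [-0.4301 -1.4197 13.7652] 0.02851425901823843 10.0 [ 0.4021  0.6881 -0.5572  1.7821  0.4839  0.8098  0.6602]
[-3.93952816e-02  1.08100269e-04  5.29206769e-05] [ -1.45036501   0.35065443 -13.76421791] 0.02851425901823843 10.0
```

View pics/e2.png

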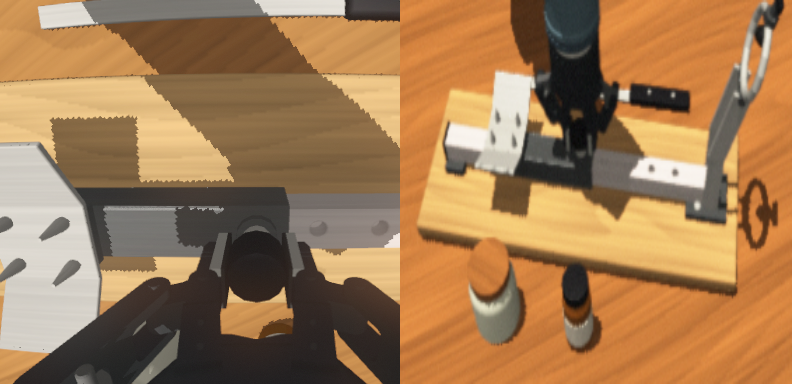

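The picture shows the knob down in the grip at (256,265), as at the first home grasp, with the rest one hole further out. Jar, bottle and knife haven't moved.

```bash
python3 -c "
from bench import manip
print(manip.sign_off())"
```

```text
the job is handed in; nothing more can be done
None
```

I moved the ham rest one hole outward and handed the job in at 10.0 s, still gripping the lock knob with its pin home. I gripped the knob with the jaws along the spine, lifted it 11.7 mm, slid the section about 40 mm away from the post and let the pin down.

**Last checks**
- **Slide:** the section sits 39.4 mm from where it started, within the pin's 1 mm play.
- **Pin:** the gripper is at the same height as at the first home grasp (88.5 mm) and presses down with about 14 N. In the wrist picture the knob looks the same as it did at home.
- **Lock:** a 4 mm commanded tug moved the section only about 2 mm, which is the pin's play.
- **Jar, bottle and knife:** not touched, and they show no movement in the pictures.

**Problems**
- One move call was refused because I miscounted its values; I sent it again and nothing had moved.
- In a few views, mostly the top one, the networks missed the knob or rest plate or placed it wrongly. I relied on the wrist camera and the arm's own readings instead.

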